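Lock the transport bar over the pots with a snap cap

ROBOT

A 7-joint arm with a two-finger parallel gripper is mounted at the origin on the work surface. World frame = base frame: x ahead of the robot, y to its left, z up, the work surface at z = 0. Lengths are in mm, angles in rad, forces in N, time in s.
With the tool pointing down it reaches from about 400 to 900 mm from the base axis. Payload 5.6 kg.
Tool frame: the origin (TCP) lies midway between the tips of the shut fingers; the grasp point (between the pads) lies 19 mm behind it; z points along the fingers, y is the line along which they close (so a half turn about z gives the same grasp; the last joint's range is limited). The gripper opens to 92 mm and grips with 3 to 60 N. Pads are 20 mm wide; open, the fingers measure 128 mm over their backs; the gripper's body (75 mm by 189 mm) begins 69 mm behind the grasp point.
Start: joints at [-1.174, 0.468, -0.012, 1.603, 0.006, 1.071, -0.056], TCP at [276.783, 588.133, 214.592] pointing down, gripper open.
Joint ranges: [-2.53, 2.53], [-0.31, 2.02], [-1.57, 1.55], [0.28, 2.44], [-1.29, 4.43], [0.15, 1.84], [-2.92, 2.92]. Speed limits (rad/s): [2.57, 2.57, 3.14, 3.14, 3.14, 3.14, 3.14].

INTERFACE

Orientations are given as a rotation vector (axis times angle).
In Python, from cell import robot, grip, kin, viewer gives the robot as it stands. Calls block until the motion is done:
- robot.movep(position, orientation): joint-space move of the TCP to a pose.
- robot.servo_line(position, feed=150, rotation=None): straight line of the TCP; rotation=None keeps the orientation; feed is the mean speed in mm/s.
- robot.goto_joints(angles): joint-space move.
- grip(opening, newtons=None): opening from 0.0 (shut) to 1.0 (fully open); newtons is the grip in N (None keeps the last); returns when the fingers have stopped.
- robot.hold(seconds).
- kin.ik(position, orientation): joint angles nearest the present ones, or None.
- robot.observe(): the state.
- viewer.read_camera(name): name is "scene" or "top" or "wrist"; returns the picture (400x640x3 uint8, red, green, blue); there is no depth.
- viewer.camera_info(name): a dict with "camera_matrix" (3x3 intrinsics, pixels), "R" (3x3) and "t" (3): a world point X has camera coordinates R X + t. Camera axes: x right, y down, z forward; pixel columns grow to the right and rows downward; lengths in mm; the calibration is good to about 2 mm. A picture is of the moment at which its call begins: read the wrist's pose just before it. camera_info takes no time and is no camera call; for the wrist camera it gives the pose at the moment of the call.
A pose or a line that the arm cannot do raises robot.IKError and nothing moves.
- robot.job_done(): hands the job in; it is judged then, once.
Trained networks look in the newest picture that a camera, given by its name, has taken for a name from the list of things; names that differ only in an ending like _2 or _b are one class to them, and where a whole thing is asked for, a point or a joint stands for the part that bears it (a point fixed in the world has none). Each returns a list of dicts, best first, with "confidence" (0 to 1); they miss things now and then, are a little off and sometimes report something else, mostly with a low value. They report only what shows in the picture. A call takes as long as a camera call. They do not tell look-alikes from the thing itself.
- viewer.silhouettes(name, camera): "mask" (400x640 bool, what is visible of it).
- viewer.pinpoint(name, camera): "at" ([x, y, z] in mm, in the coordinates of the camera as it stood for that picture, good to about 4 mm: a listed point, or the origin of a listed thing).
The state is a dict: "t": time; "joints": joint angles; "joint_velocities": joint speeds; "joint_torque": joint torques, N m; "tcp_pos": TCP position; "tcp_rot": TCP orientation; "contact_force": force on the tool from outside, world axes, zero at the start; "wrist_torque": the same for the moment, N m; "grip_width": opening from 0.0 (shut) to 1.0 (fully open); "grip_force": force on a finger pad.
Only numpy, scipy, OpenCV 4.12 (cv2) and the standard library are available. Lean on these libraries where they do the work, as an engineer would, in place of code of your own. Each camera call takes 0.05 s, during which the arm holds its last target. There are 200 camera calls.

TASK

Get the tray of little clay pots ready for the drive home: lay the wooden retaining bar across the tray's two posts, its hole over the steel stud and its other end between the cheeks of the saddle, and let go of it. Then press the blue snap cap straight down onto the stud until it clicks and sits fully down on the bar, and keep pushing it firmly down: finish while the gripper is still pressing on the cap. Leave the pots and everything else standing where they are.

Things in the scene. Friction and masses are not known exactly. Their poses are not given: they have to be found in the camera images.
- tray: Fixed plywood transport tray, 120 (x) x 310 (y) x 12 mm. Origin: centre of its underside, on the table; y along its length, z up. At y = +115 mm a blue post (58 x 36 mm) carries the stud, at y = -115 mm stands a wooden saddle post (66 x 36 mm); both flat post tops are 82 mm above the table. Three clay pots stand between the posts, rims 77 mm above the table.
- stud_seat (a point): Point on the steel stud's axis, level with the blue post's flat top (82 mm above the table). The stud is upright, 12 mm thick, ends 40 mm above this point in a tapered tip. Four spring balls 24.5 mm above this point widen it to 22 mm and give way radially; the cap, pushed over them, meets them with its underside 28 mm above this point and snaps through at 21 mm.
- saddle_seat (a point): Middle of the saddle post's flat top (82 mm above the table), between its two upright cheeks, 8 mm thick, 21 mm higher than the post top, 50 mm apart in the tray's x, which take the bar's plain end.
- bar: Loose wooden retaining bar, 44 (x) x 280 (y) x 14 mm, 200-325 g, flat on the table. Origin: centre of its underside; y along its length, z up, the hole in its +y end. On its middle an orange grip block, 24 (x) x 64 (y) mm, from 14 to 40 mm above the underside. Laid down, its underside rests on both post tops, its +y along the tray's +y.
- bar_hole (a point): Centre of the bar's through hole (30 mm in diameter) at the bar's underside, 115 mm from the bar's origin along its +y.
- cap: Loose round snap cap, blue with white lip and white dot on top, 38 mm in diameter, 38 mm high, 40-65 g, standing on its open side. Origin: centre of its underside; z up through the closed top. Bore about 15 mm at the lip, 32 mm deep. It takes up to about 10 N to snap over the stud's balls, then drops onto the bar's top, 14 mm above stud_seat, free of the balls.
- pot0: Bystander: small terracotta pot on the tray, 42 mm in diameter, 65 mm high; origin at the centre of its base.
- pot1: Bystander: the same, in the middle of the tray.
- pot2: Bystander: the same, next to the blue post.
- vase: Bystander: blue vase on the table, 50 mm in diameter, 75 mm high; origin at the centre of its base.
- glaze: Bystander: green glass glaze jar with a white lid, 56 mm in diameter, 75 mm high; origin at the centre of its base.
- cup: Bystander: white plastic cup, 72 mm in diameter, 80 mm high; origin at the centre of its base.
- brush: Bystander: brush lying on the table; origin under its middle.
Things that resemble listed ones, but are neither listed nor needed, are in the scene too. Several things have the shape of the cap; the one meant has the colours described above.

How it is judged (in metres and radians):
On the way, in this order (a step that is already met when the one before it is completed fails the run):
1. the bar lies across both posts, its hole round the stud, and the gripper has let go of it (horizontal distance between bar_hole and stud_seat below 0.007 m and z of bar_hole in the frame of stud_seat between -0.003 and 0.003 m and angle between the y axis of bar and the y axis of tray, either way round below 0.06 rad and angle between bar's own z axis and vertical below 0.03 rad and contact force between the fingers and bar below 0.1 N), for 0.2 s.
2. the cap has clicked over the stud's balls and sits down on the bar (horizontal distance between cap and stud_seat below 0.004 m and z of cap in the frame of stud_seat below 0.0165 m and angle between cap's own z axis and vertical below 0.1 rad), for 0.2 s.
At the end, for the whole second after the job is handed in: Bar flat across both posts (hole within 7 mm of the stud's axis, height within 3 mm, along the tray within 0.06 rad); cap snapped on the stud (within 4 mm of its axis, within 2.5 mm of fully down); the robot still presses on the cap, which bears on the bar with more than 3 N (all of step 2 and horizontal distance between bar_hole and stud_seat below 0.007 m and z of bar_hole in the frame of stud_seat between -0.003 and 0.003 m and angle between the y axis of bar and the y axis of tray, either way round below 0.06 rad and angle between bar's own z axis and vertical below 0.03 rad and contact force between cap and bar above 3 N and contact force between any of the fingers, the arm and cap above 3 N); the arm keeps its last pose, push and grip.
It fails at once if a pot or another bystander was shifted by more than 30 mm or tipped (distance of any of pot0, pot1, pot2, vase, glaze, cup, brush from where it was at the start of the episode above 0.03 m or angle between any of pot0, pot1, pot2, vase, glaze, cup's own z axis and vertical above 0.5 rad).
It also fails if it takes over 61 s, if anything falls off the work surface, if the arm or the gripper's body presses on something with over 40 N, if the wrist force passes 120 N, or if a joint passes its speed limit or range.

## Working session

There is one attempt and no reset: what is moved stays moved. The work goes in short steps, each a Python script; the robot and the scene stay as the last script left them, time stands still between calls to the robot, and variables do not carry over. Pictures are saved under pics/ and viewed, at most 13 in all, crops included, and the job is handed in when it is done.

```bash
mkdir -p pics; ls; cat > h.py <<'E'
import numpy as np, cv2
from cell import robot, grip, kin, viewer
def shot(cam,fn=None):
    info=viewer.camera_info(cam); im=viewer.read_camera(cam)
    if fn: cv2.imwrite('pics/'+fn,im[:,:,::-1])
    return im,info
def w(info,p): return np.array(info['R']).T@(np.array(p)-np.array(info['t']))
def proj(info,X):
    c=np.array(info['R'])@np.array(X)+np.array(info['t']); u=np.array(info['camera_matrix'])@c; return u[:2]/u[2]
def ray(info,uv):
    R=np.array(info['R']); d=R.T@np.linalg.solve(np.array(info['camera_matrix']),[uv[0],uv[1],1.]); return -R.T@np.array(info['t']),d
def onplane(info,uv,z):
    o,d=ray(info,uv); return o+d*(z-o[2])/d[2]
E
python3 - <<'E'
from h import *
np.set_printoptions(precision=1,suppress=True)
for cam in ['scene','top']:
    im,info=shot(cam,cam+'1.png')
    print(cam,'campos',w(info,[0,0,0]))
    for n in ['stud_seat','saddle_seat','bar','bar_hole','cap','tray','pot0','vase','glaze','cup','brush']:
        for d in viewer.pinpoint(n,cam)[:5]:
            X=w(info,d['at']); print(n,round(d['confidence'],2),X,proj(info,X))
print(robot.observe()['tcp_rot'],robot.observe()['t'])
E
```

```text
pics
scene campos [1290.4 -744.5  791.7]
stud_seat 0.82 [649.7 118.4  80.5] [378.5 215.8]
saddle_seat 0.68 [ 607.2 -100.8   80.3] [311.2 245.3]
bar 0.83 [446.4 -60.3  -2. ] [282.8 239. ]
bar_hole 0.71 [422.3  56.7   0.9] [306.1 218.1]
bar_hole 0.42 [ 496.8 -285.7   -0.1] [229.3 286. ]
cap 0.8 [ 557.1 -220.3   -1.9] [264.8 284.5]
cap 0.77 [ 493.4 -290.1   -0.5] [227.1 286.3]
cap 0.76 [ 420.1 -265.5    2.2] [218. 268.]
tray 0.86 [622.6   9.9   2.5] [344.9 252.1]
tray 0.18 [302.8 485.3   0.4] [365.3 159.4]
pot0 0.82 [617.1 -48.   11.6] [328.9 258.6]
pot0 0.62 [629.4  10.3  20.1] [346.9 248. ]
pot0 0.51 [637.4  63.9  11.7] [361.8 242.8]
pot0 0.21 [423.6  52.4   2.3] [305.3 218.5]
vase 0.66 [496.4 317.    0.2] [378.1 194.1]
glaze 0.69 [643.3 345.8   1. ] [420.7 206.4]
cup 0.87 [ 653.7 -332.7    1.2] [253.9 328.3]
brush 0.63 [303.4 481.2   1.5] [364.7 159.5]
top campos [ 294.3   47.5 1270.2]
stud_seat 0.65 [651.3 119.8  82. ] [293.  145.7]
stud_seat 0.64 [441.  -60.2  -2.1] [356.5 223.5]
saddle_seat 0.58 [ 608.8 -107.7   85.4] [375.1 159.4]
bar 0.69 [444.5 -57.   -2.3] [355.4 222.3]
bar_hole 0.75 [427.1  50.8  -4.2] [318.3 228.6]
cap 0.73 [ 500.5 -292.2    0.3] [436.  202.6]
cap 0.68 [ 418.8 -260.6   -1.4] [426.3 230.7]
cap 0.55 [ 557.4 -218.     3.7] [409.9 183.4]
tray 0.81 [627.1   7.   -1.9] [332.6 161.4]
pot0 0.61 [643.1  66.5  12.9] [312.5 155. ]
pot0 0.53 [628.6   7.7   8.3] [332.5 160. ]
pot0 0.52 [614.6 -54.1  11.5] [353.6 164.2]
vase 0.63 [496.4 320.9  -4.8] [226.4 205.7]
glaze 0.82 [645.3 352.8   0.8] [216.7 156.3]
cup 0.97 [ 649.6 -329.6    1.8] [446.3 152.7]
cup 0.57 [423.7  51.9  -4.8] [317.9 229.8]
brush 0.89 [300.3 489.6   1. ] [165.5 273.4]
[0.7 3.1 0. ] 1.2
```

```bash
python3 -c "
import cv2,numpy as np
a=cv2.imread('pics/scene1.png');b=cv2.imread('pics/top1.png')
" ; ls pics
```

```text
scene1.png
top1.png
```

View pics/top1.png

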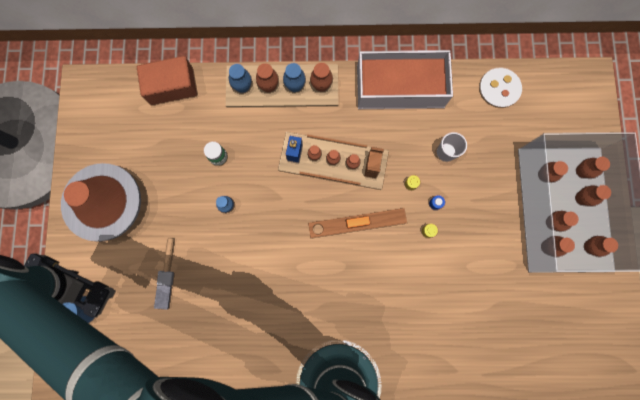

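View pics/scene1.png

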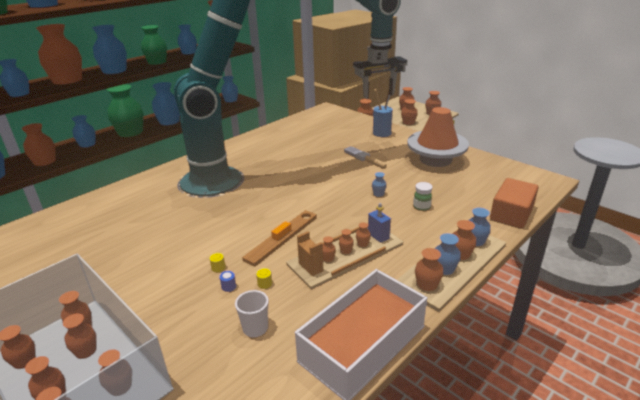

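The top view shows the bar at (357,222) with its hole at (318,229), the blue/white cap at (437,202) between two yellow look-alikes, and the stud at (293,146). Next I'll look closer with the wrist camera from two places per item.

```bash
cat >> h.py <<'E'
from scipy.spatial.transform import Rotation as Ro
def down(a):
    y=np.array([np.cos(a),np.sin(a),0]); z=np.array([0,0,-1.]); 
    return Ro.from_matrix(np.c_[np.cross(y,z),y,z]).as_rotvec()
def best(p,a):
    c=[(np.abs(np.array(q)-robot.observe()['joints']).max(),k) for k in (a,a+np.pi) for q in [kin.ik(list(p),list(down(k)))] if q is not None]
    return min(c)[1]
E
python3 - <<'E'
from h import *
np.set_printoptions(precision=1,suppress=True)
def look(p,fn,names,a):
    a=best(p,a); robot.movep(list(p),list(down(a))); robot.hold(.15)
    im,info=shot('wrist',fn); print(fn,'cam',w(info,[0,0,0]),np.array(info['R'])[2],a, robot.observe()['t'])
    for n in names:
        for d in viewer.pinpoint(n,'wrist')[:3]:
            X=w(info,d['at']); print(n,round(d['confidence'],2),X,proj(info,X))
look([620,0,380],'w1.png',['stud_seat','saddle_seat','tray'],-.187)
look([560,20,380],'w2.png',['stud_seat','saddle_seat','tray','bar','bar_hole'],-.187)
look([490,-240,330],'w3.png',['cap'],.176)
look([450,-150,330],'w4.png',['cap','bar','bar_hole'],.176)
look([430,-20,330],'w5.png',['bar','bar_hole'],.176)
look([470,-50,330],'w6.png',['bar','bar_hole'],.176)
ims=[cv2.imread('pics/w%d.png'%i) for i in range(1,7)]
m=np.vstack([np.hstack(ims[2*i:2*i+2]) for i in range(3)])
cv2.imwrite('pics/m1.png',cv2.resize(m,(800,750))[:,:][:500])
cv2.imwrite('pics/m2.png',cv2.resize(m,(800,750))[500:])
E
```

```text
w1.png cam [633.2  69.9 550.2] [-0.  -0.2 -1. ] -0.187 3.8833
stud_seat 0.93 [650.5 122.1  84. ] [318.8  91.7]
saddle_seat 0.6 [ 610.5 -103.4   79.3] [319.4 229.1]
tray 0.66 [630.9   8.6  -0. ] [318.7 159.9]
w2.png cam [573.9  88.7 550.6] [-0.  -0.2 -1. ] -0.187 4.5917
stud_seat 0.84 [648.2 121.4  83.2] [356.3  97.4]
saddle_seat 0.55 [ 609.  -105.9   78.6] [353.2 234.1]
tray 0.85 [632.    5.5   3.7] [350.9 165.3]
bar 0.78 [441.9 -59.    0.5] [263.8 213.2]
bar_hole 0.66 [424.3  56.1  -2. ] [241.7 159.2]
w3.png cam [ 478.8 -169.5  500.5] [ 0.  -0.2 -1. ] 0.176 6.1083
cap 0.78 [ 554.5 -222.    -1.1] [350.4 165.4]
cap 0.76 [ 498.7 -287.6   -0. ] [313.2 195.2]
cap 0.75 [ 418.6 -262.6   -0.5] [271.9 174.1]
w4.png cam [438.5 -81.7 500.6] [ 0.  -0.2 -1. ] 0.176 6.8333
cap 0.93 [ 555.3 -223.1    2.6] [362.6 216.1]
cap 0.61 [ 422.1 -262.8   -3.6] [288.8 223.1]
cap 0.6 [ 495.6 -288.2    1.7] [324.6 242.7]
bar 0.64 [444.2 -59.3  -1.6] [319.5 114.7]
bar_hole 0.73 [425.6  54.6   0.6] [320.9  39.5]
w5.png cam [418.5  47.8 500.5] [ 0.  -0.2 -1. ] 0.176 7.775
bar 0.58 [448.8 -61.3  -2.8] [320. 191.]
bar_hole 0.81 [424.6  56.4  -3.2] [318.4 123.1]
bar_hole 0.19 [649.6 121.3  80.6] [483.4 104.1]
w6.png cam [457.6  19.4 500.3] [ 0.  -0.2 -1. ] 0.176 8.3917
bar 0.7 [446.5 -57.4  -3.3] [300.7 170.1]
bar_hole 0.68 [422.6  55.8  -2.1] [297.8 102.3]
```

View pics/m1.png

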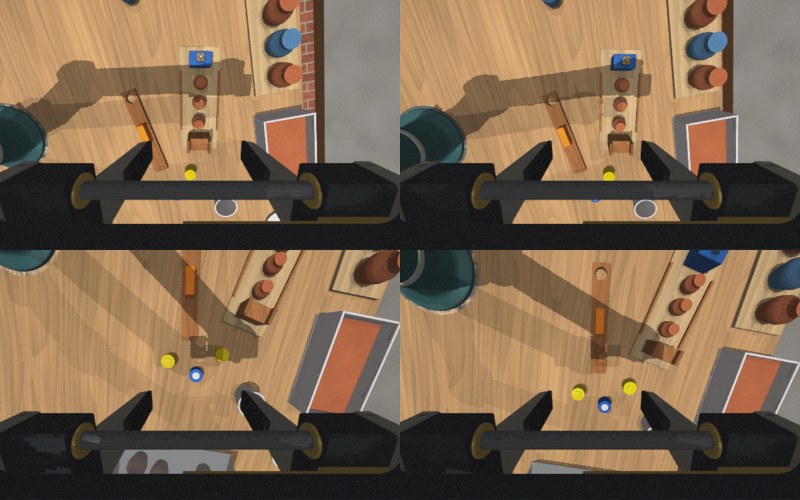

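View pics/m2.png

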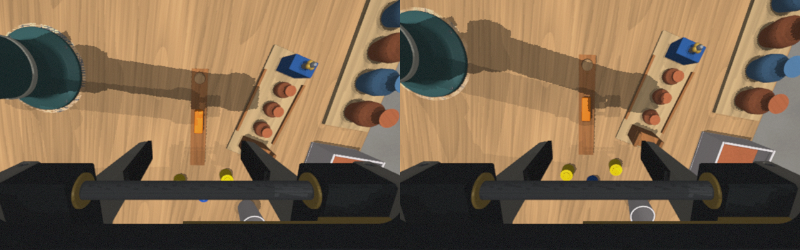

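The wrist views agree to within a few mm: bar (445,-59), hole (424,55), stud (650,121), saddle (609,-104), cap (497,-289). In the wrist pictures the orange block is at about (198,120), the stud at about (201,58), and the blue cap lies between the two yellow ones. I'll take close views to refine these and then grasp the bar.

```bash
python3 - <<'E'
from h import *
import json
np.set_printoptions(precision=1,suppress=True)
def look(p,names,a,S,pick=None):
    a=best(p,a); robot.movep(list(p),list(down(a))); robot.hold(.15)
    im,info=shot('wrist')
    for n in names:
        for d in viewer.pinpoint(n,'wrist')[:4]:
            X=w(info,d['at'])
            if np.linalg.norm(X-pick[n])<25 and d['confidence']>.4: S.setdefault(n,[]).append(X); break
    return im,info
g={'bar':[445,-59,0],'bar_hole':[424,55,0],'cap':[497,-289,0],'stud_seat':[650,121,82],'saddle_seat':[609,-104,82]}
S={}
for i,(dx,dy) in enumerate([(0,-60),(30,-100),(-20,-120)]):
    p=np.array([650+dx,121+dy,300]); im,info=look(p,['stud_seat','saddle_seat'],-.18,S,g); cv2.imwrite(f'pics/s{i}.png',im[:,:,::-1])
for dx,dy in [(0,-60),(30,-30),(-25,-45)]:
    im,info=look([497+dx,-289+dy,220],['cap'],.0,S,g)
    hsv=cv2.cvtColor(im,cv2.COLOR_RGB2HSV); uv=proj(info,[497,-289,38]); print('cap uv',uv)
    x,y=map(int,uv); m=np.zeros(im.shape[:2],np.uint8); m[max(y-40,0):y+40,max(x-40,0):x+40]=1
    bl=(m>0)&(hsv[...,0]>105)&(hsv[...,0]<130)&(hsv[...,1]>120)
    c=np.argwhere(bl).astype(np.float32)[:,::-1]
    if len(c): cen,r=cv2.minEnclosingCircle(c); print('blue',len(c),cen,r,onplane(info,cen,25))
    wh=(m>0)&(hsv[...,1]<70)&(hsv[...,2]>170); c=np.argwhere(wh)[:,::-1]
    if len(c): print('dot',len(c),onplane(info,np.median(c,0),38))
for dx,dy in [(0,-60),(25,-30),(-25,-45)]:
    im,info=look([445+dx,-59+dy,220],['bar','bar_hole'],.18,S,g)
    hsv=cv2.cvtColor(im,cv2.COLOR_RGB2HSV); o=((hsv[...,0]>10)&(hsv[...,0]<20)&(hsv[...,1]>215)&(hsv[...,2]>200)).astype(np.uint8)
    n,l,st,ce=cv2.connectedComponentsWithStats(o); k=1+np.argmax(st[1:,4]); c=np.argwhere(l==k)[:,::-1]
    q=np.array([onplane(info,p,40)[:2] for p in cv2.boxPoints(cv2.minAreaRect(c.astype(np.float32)))])
    print('block',st[k,4],q.mean(0),cv2.minAreaRect(q.astype(np.float32)))
for n in S: print(n,len(S[n]),np.mean(S[n],0),np.std(S[n],0))
cv2.imwrite('pics/b.png',im[:,:,::-1]); print(robot.observe()['t'])
a=cv2.imread('pics/s1.png'); cv2.imwrite('pics/m3.png',cv2.resize(np.vstack([a[:300],cv2.imread('pics/b.png')[:300]]),(640,600)))
E
```

```text
cap uv [312.9 137.3]
blue 454 (314.02789306640625, 136.13519287109375) 15.170157432556152 [ 498.3 -287.9   25. ]
dot 206 [ 498.9 -287.4   38. ]
cap uv [290.3 160.4]
blue 454 (292.3999938964844, 158.60000610351562) 15.057315826416016 [ 498.7 -288.2   25. ]
cap uv [333.3 149. ]
blue 457 (334.0566711425781, 147.75050354003906) 15.082694053649902 [ 498.9 -288.3   25. ]Traceback (most recent call last):
  File "<stdin>", line 28, in <module>
    return _wrapfunc(a, 'argmax', axis=axis, out=out, **kwds)
    return bound(*args, **kwds)
ValueError: attempt to get argmax of an empty sequence
```

```bash
cat >> h.py <<'E'
def look(p,names,a,S,g):
    a=best(p,a); robot.movep(list(p),list(down(a))); robot.hold(.15)
    im,info=shot('wrist')
    for n in names:
        for d in viewer.pinpoint(n,'wrist')[:4]:
            X=w(info,d['at'])
            if np.linalg.norm(X-g[n])<25 and d['confidence']>.4: S.setdefault(n,[]).append(X); break
    return im,info
E
python3 - <<'E'
from h import *
np.set_printoptions(precision=1,suppress=True)
g={'bar':[445,-59,0],'bar_hole':[424,55,0],'stud_seat':[650,121,82],'saddle_seat':[609,-104,82]}
S={}
for i,(dx,dy) in enumerate([(0,-60),(30,-100),(-20,-120)]):
    im,info=look(np.array([650+dx,121+dy,300]),['stud_seat','saddle_seat'],-.18,S,g); cv2.imwrite(f'pics/s{i}.png',im[:,:,::-1])
    np.savez(f's{i}.npz',im=im,**info)
for i,(dx,dy) in enumerate([(0,-60),(25,-30),(-25,-45)]):
    im,info=look([445+dx,-59+dy,220],['bar','bar_hole'],.18,S,g); np.savez(f'b{i}.npz',im=im,**info)
    u,v=proj(info,[445,-59,40]).astype(int); hsv=cv2.cvtColor(im,cv2.COLOR_RGB2HSV); print(u,v,hsv[v,u])
    o=(cv2.absdiff(hsv,np.full_like(hsv,hsv[v,u]))<=np.array([4,45,45])).all(2).astype(np.uint8)
    n,l,st,ce=cv2.connectedComponentsWithStats(o,connectivity=4); k=l[v,u]; c=np.argwhere(l==k)[:,::-1]
    q=np.array([onplane(info,p,40)[:2] for p in cv2.boxPoints(cv2.minAreaRect(c.astype(np.float32)))])
    print('block',st[k,4],q.mean(0),cv2.minAreaRect(q.astype(np.float32)))
for n in S: print(n,len(S[n]),np.mean(S[n],0),np.std(S[n],0))
cv2.imwrite('pics/b.png',im[:,:,::-1]); print(robot.observe()['t'])
a=cv2.imread('pics/s1.png'); cv2.imwrite('pics/m3.png',cv2.resize(np.vstack([a[:300],cv2.imread('pics/b.png')[:300]]),(640,600)))
E
```

```text
321 137 [ 14 225 168]
block 961 [443.5 -59.9] ((443.60491943359375, -59.86895751953125), (23.848909378051758, 62.38340759277344), 8.853400230407715)
298 157 [ 15 237 129]
block 923 [443.5 -59.5] ((443.2757873535156, -59.54777145385742), (24.106630325317383, 64.21699523925781), 9.966489791870117)
339 153 [ 14 213 171]
block 894 [443.  -59.4] ((443.2498779296875, -59.3897819519043), (23.624025344848633, 63.31991958618164), 7.509284973144531)
stud_seat 3 [648.1 119.4  83.6] [1.2 1.6 0.1]
saddle_seat 3 [ 608.2 -105.5   80.9] [0.6 0.8 1.2]
bar 3 [443.7 -59.8   0.6] [0.7 0.9 1.2]
bar_hole 3 [425.   55.6  -1.6] [0.5 0.4 1.5]
19.975
```

View pics/m3.png

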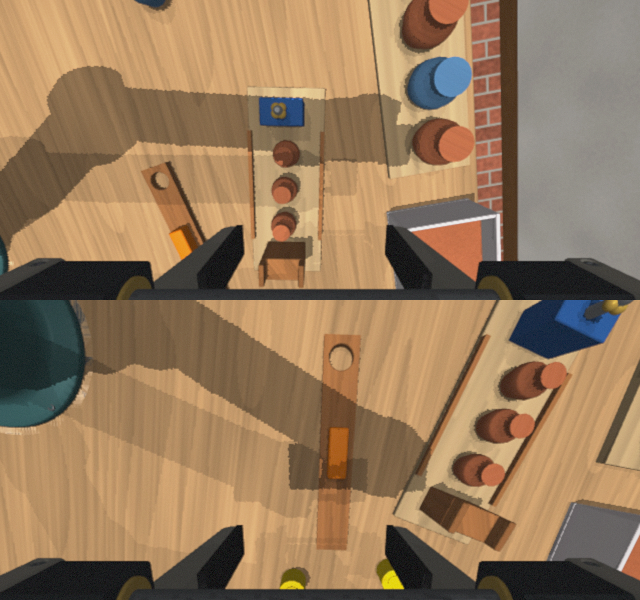

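The orange block, seen at (338,453), and the hole, at (341,357), give a clean bar pose: origin (443.4,-59.6), yaw 0.16. The stud is at (278,110) on the blue post. Now I'll grasp the bar, lift it and hold it over the posts.

```bash
python3 - <<'E'
from h import *
np.set_printoptions(precision=1,suppress=True)
a=best([443.4,-59.6,100],.16); print(a)
robot.movep([443.4,-59.6,80],list(down(a)))
robot.servo_line([443.4,-59.6,17.5],feed=80)
grip(0.0,35)
o=robot.observe(); print(o['grip_width']*92,o['grip_force'],o['tcp_pos'])
robot.servo_line([443.4,-59.6,190],feed=180)
b=a-.338
robot.servo_line([628.7,7.2,190],feed=180,rotation=list(down(b))); robot.hold(.3)
im,info=shot('wrist','c1.png')
for n in ['bar','bar_hole','stud_seat','saddle_seat']:
    for d in viewer.pinpoint(n,'wrist')[:2]: X=w(info,d['at']); print(n,round(d['confidence'],2),X,proj(info,X))
o=robot.observe(); print(o['grip_width']*92,o['contact_force'],o['wrist_torque'],o['tcp_pos'],o['t'])
print('expected hole',[649.1-0,120.4])
E
```

```text
0.16
23.713657423707858 34.970406889915466 [443.2 -59.6  17.5]
bar 0.69 [631.7   8.5 171.7] [317.7 226.8]
stud_seat 0.56 [649.1 119.4  82.9] [314.2  78.6]
24.002353075234407 [-0.9  0.  -2.8] [-0.   0.1 -0. ] [628.7   7.3 190.1] 25.4833
expected hole [649.1, 120.4]
```

View pics/c1.png

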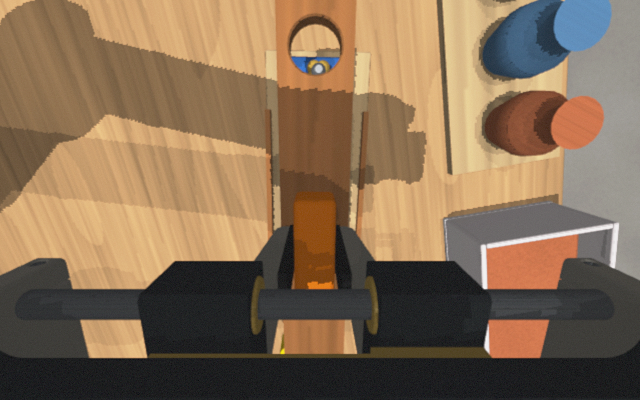

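The hole's top rim is centred at about (315.5,45) and the stud's tip shows through it at (319,69). I'll intersect both rays to correct the placing.

```bash
python3 - <<'E'
from h import *
np.set_printoptions(precision=1,suppress=True)
info=viewer.camera_info('wrist')
H=onplane(info,(315.5,45),186.5); T=onplane(info,(319,69),122); print(H,T)
im=cv2.imread('pics/c1.png'); cv2.imwrite('pics/c1z.png',cv2.resize(im[0:110,260:380],None,fx=5,fy=5,interpolation=cv2.INTER_CUBIC))
for n,z in (('l',(289,45)),('r',(342,45)),('t',(315,15)),('b',(316,76))): print(n,onplane(info,z,186.5))
E
```

```text
[650.1 120.4 186.5] [653.  119.5 122. ]
l [635.4 123.  186.5]
r [664.7 117.8 186.5]
t [652.4 135.1 186.5]
b [647.5 104.5 186.5]
```

View pics/c1z.png

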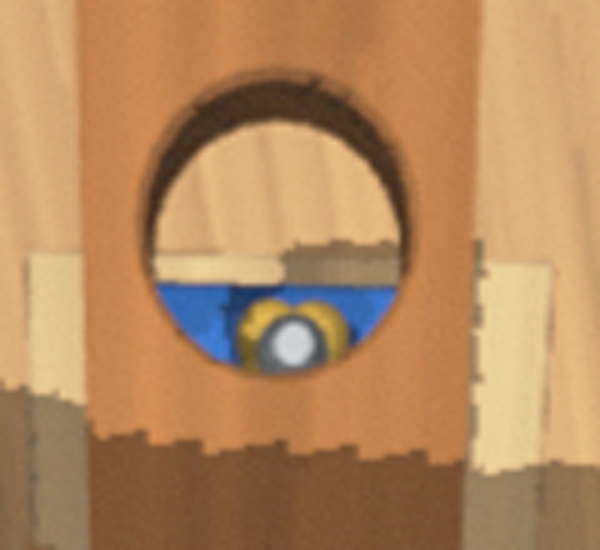

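```bash
python3 - <<'E'
from h import *
np.set_printoptions(precision=1,suppress=True)
x,y=630.5,6.8
robot.servo_line([x,y,145],feed=100)
f0=np.array(robot.observe()['contact_force'])
for z in (130,121,112,106,103,101.5,100.5,99.8,99.2):
    robot.servo_line([x,y,z],feed=40); o=robot.observe(); df=np.array(o['contact_force'])-f0; print(z,o['tcp_pos'],df,o['wrist_torque'])
    if np.abs(df).max()>6: break
im,info=shot('wrist','d1.png')
for n in ['bar','bar_hole','stud_seat','saddle_seat']:
    for d in viewer.pinpoint(n,'wrist')[:1]: X=w(info,d['at']); print(n,round(d['confidence'],2),X)
print(robot.observe()['t'])
E
```

```text
130 [630.4   6.8 129.9] [0.7 0.5 0.9] [-0.   0.1  0. ]
121 [630.3   6.8 120.6] [0.3 0.5 0.1] [-0.   0.1 -0. ]
112 [630.4   6.7 111.6] [-0.3  0.3  1.6] [-0.   0.1  0. ]
106 [630.4   6.8 105.7] [ 0.2 -0.5  1.3] [-0.   0.1 -0. ]
103 [630.5   6.8 102.8] [-0.6  0.1  0.8] [ 0.   0.1 -0.1]
101.5 [630.5   6.8 101.4] [-0.2 -1.   0.2] [-0.   0.1 -0. ]
100.5 [630.5   6.8 100.5] [-0.4  0.1  0.1] [-0.   0.1 -0. ]
99.8 [630.5   6.8  99.7] [-0.7 -0.3  0.8] [-0.1  0.1 -0. ]
99.2 [630.6   6.8  99.5] [-1.8  0.   4.5] [-0.   0.5 -0.1]
bar 0.61 [634.    4.9  81.6]
stud_seat 0.65 [649.3 119.4  83. ]
29.1583
```

View pics/d1.png

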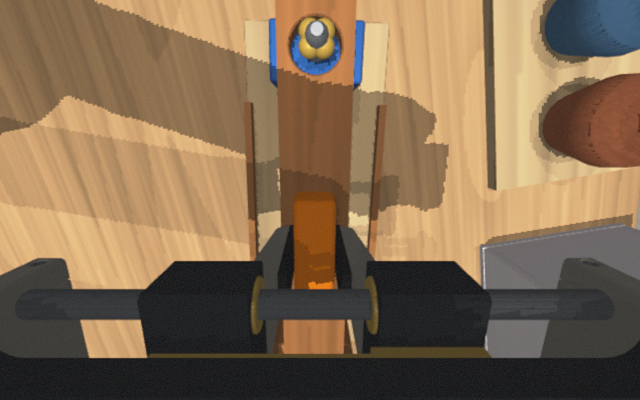

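The bar is down: first contact came at TCP z = 99.5, and the stud stands in the hole, tip at (317,28). I'll localize the stud relative to the hole, release the bar and fetch the cap.

```bash
python3 - <<'E'
from h import *
np.set_printoptions(precision=1,suppress=True)
info=viewer.camera_info('wrist'); im=cv2.imread('pics/d1.png')[:,:,::-1]
print('tip',onplane(info,(317,28),122),'hole(L,R,B)',[onplane(info,p,96)[:2] for p in ((289.5,45),(342,45),(316,75))])
grip(0.6); robot.hold(.2)
robot.servo_line([630.5,6.8,170],feed=200)
im,info=shot('wrist','e1.png')
for n in ['bar','bar_hole','stud_seat','saddle_seat']:
    for d in viewer.pinpoint(n,'wrist')[:1]: X=w(info,d['at']); print(n,round(d['confidence'],2),X)
np.savez('e1.npz',im=im,**info)
x,y=498.8,-287.9; a=best([x,y,100],0.)
robot.servo_line([x,y,170],feed=300,rotation=list(down(a)))
im2,info=shot('wrist'); 
robot.servo_line([x,y,60],feed=200); robot.servo_line([x,y,8],feed=80)
grip(0.0,40); o=robot.observe(); print(o['grip_width']*92,o['grip_force'],o['tcp_pos'],a)
robot.servo_line([x,y,190],feed=200); o=robot.observe(); print(o['grip_width']*92,o['t'])
im3,_=shot('wrist'); 
v=cv2.resize(np.vstack([im,im3]),(480,600)); cv2.imwrite('pics/e2.png',v[:,:,::-1])
E
```

```text
tip [652.6 120.3 122. ] hole(L,R,B) [array([637.6, 122.5]), array([666.6, 117.3]), array([649.5, 104.6])]
bar 0.92 [630.7   9.   82.1]
bar_hole 0.66 [651.9 122.   82.4]
stud_seat 0.97 [651.9 120.   84. ]
37.76418085821891 40.000795503146946 [ 499.1 -288.     8.4] 0.0
37.81440000559068 34.975
```

View pics/e2.png

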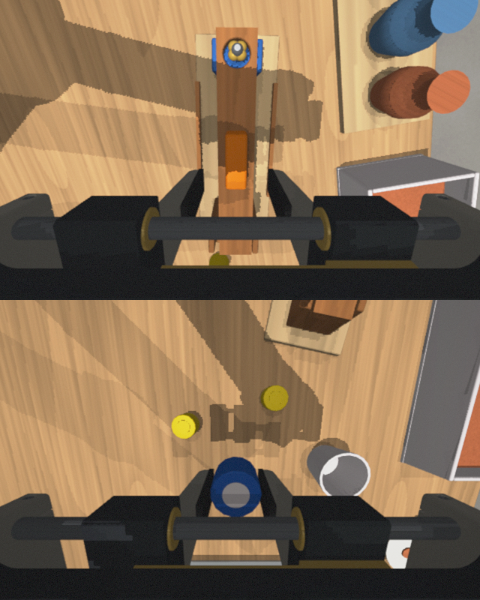

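The bar rests flat with its hole round the stud, and the cap is gripped (width 37.8 mm, white dot at about (235,495)). I'll carry it over the stud, measure its offset in the fingers, then press.

```bash
python3 - <<'E'
from h import *
np.set_printoptions(precision=2,suppress=True)
x,y=651.5,120.2
robot.servo_line([x,y,190],feed=280); robot.hold(.2)
im,info=shot('wrist'); hsv=cv2.cvtColor(im,cv2.COLOR_RGB2HSV)
m=np.zeros(im.shape[:2],bool); m[200:300,270:360]=1
wh=(m&(hsv[...,1]<70)&(hsv[...,2]>120)).astype(np.uint8)
n,l,st,ce=cv2.connectedComponentsWithStats(wh); k=1+np.argmax(st[1:,4])
print('dot',ce[k],st[k],onplane(info,ce[k],220),'tcp',robot.observe()['tcp_pos'])
for d in viewer.pinpoint('cap','wrist')[:1]: print(w(info,d['at']),d['confidence'])
ims,_=shot('scene'); c=ims[150:270,320:440]
cv2.imwrite('pics/f1.png',np.hstack([cv2.resize(im[180:330,240:400],(480,450)),cv2.resize(c,(320,320)).copy() if 0 else cv2.resize(c,(320,450))])[:,:,::-1]); print(robot.observe()['t'])
E
```

```text
dot [313.92 257.45] [297 244  35  32 604] [651.74 120.71 220.  ] tcp [651.47 119.41 190.22]
[650.7  120.62 181.81] 0.64
37.0833
```

View pics/f1.png

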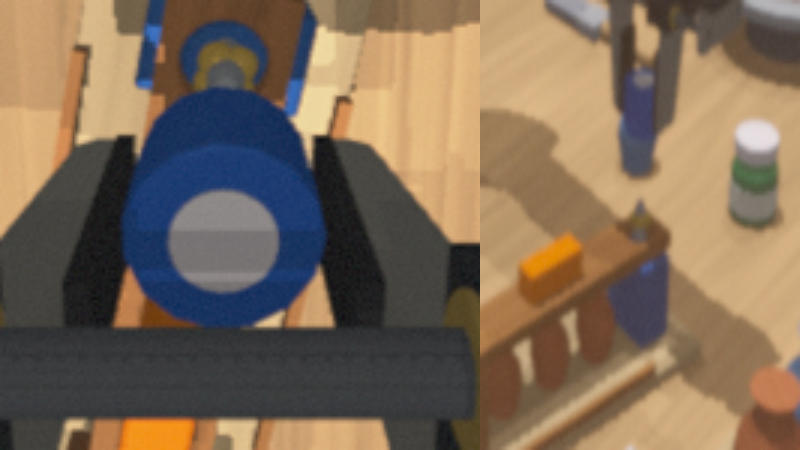

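The cap is centred over the stud to within about 1 mm, so I'll descend with force monitoring.

```bash
python3 - <<'E'
from h import *
np.set_printoptions(precision=1,suppress=True)
x,y=652.0,120.0
robot.servo_line([x,y,135],feed=120); robot.hold(.2)
f0=np.array(robot.observe()['contact_force']); z=135.
while z>102.6:
    z-=2.5 if z>122.5 else 1.5
    robot.servo_line([x,y,z],feed=40); o=robot.observe(); df=np.array(o['contact_force'])-f0
    print(round(z,1),np.array(o['tcp_pos']),df,round(o['t'],2))
    if np.hypot(*df[:2])>8 or (z>113 and df[2]>8) or df[2]>25: print('stop'); break
E
```

```text
132.5 [651.9 120.1 132.5] [-0.5  0.3  1.3] 38.14
130.0 [651.8 120.  129.8] [0.4 1.3 0.2] 38.39
127.5 [651.8 120.  127.3] [-0.5 -0.5  0.2] 38.64
125.0 [651.9 120.  124.8] [-1.5 -0.3  0.4] 38.89
122.5 [651.9 120.  122.3] [-1.2  0.9 -0. ] 39.14
121.0 [651.9 120.  120.9] [-1.   0.5  0.3] 39.39
119.5 [651.9 120.  119.4] [-1.3  0.9 -0.4] 39.64
118.0 [652.3 120.  118.6] [-1.7  0.4  4.9] 39.89
116.5 [652.7 120.  117.7] [-1.4  0.7  7.7] 40.14
115.0 [652.8 119.9 116.6] [-3.5  0.9 10.9] 40.39
stop
```

Contact came at the ball height (underside 28.5 mm above the seat), as expected. I'll push on through the snap.

```bash
python3 - <<'E'
from h import *
np.set_printoptions(precision=1,suppress=True)
x,y=652.0,120.0; z=115.; fb=np.array([0,0,-1.5])
while z>94:
    z-=1.0
    robot.servo_line([x,y,z],feed=40); o=robot.observe(); f=np.array(o['contact_force'])
    print(round(z,1),np.array(o['tcp_pos']),f,round(o['grip_width']*92,1),round(o['t'],2))
    if f[2]>17 or np.hypot(*f[:2])>12: print('stop'); break
E
```

```text
114.0 [652.9 120.  115.7] [-2.9 -0.7  9.7] 37.7 40.64
113.0 [652.7 120.  114.5] [-2.4 -0.7  8.6] 37.8 40.89
112.0 [652.4 119.9 112.8] [-1.8 -0.7  5.6] 38.2 41.14
111.0 [652.1 120.  110.7] [ 0.9  0.  -2.6] 37.9 41.39
110.0 [651.9 120.  109. ] [ 2.3 -0.  -7.4] 37.6 41.64
109.0 [651.7 119.9 107.9] [  3.9   0.5 -12.1] 37.7 41.89
108.0 [651.6 120.  107.3] [  5.1  -0.7 -13. ] 38.0 42.14
107.0 [651.7 120.  106.7] [  2.7   0.3 -12.2] 38.0 42.39
106.0 [651.8 120.  106. ] [ 1.6 -0.8 -9.7] 38.0 42.64
105.0 [652.  120.  105.4] [-0.1 -0.7 -5.5] 38.1 42.89
104.0 [652.5 120.2 104.9] [ 0.   0.4 -0.2] 38.2 43.14
103.0 [652.6 120.2 104.4] [-1.1  0.6  4.9] 37.5 43.39
102.0 [652.6 120.2 104.4] [-4.7  0.2 10.8] 37.9 43.64
101.0 [652.7 120.2 104.3] [-6.5 -0.2 16.6] 37.8 43.89
100.0 [652.7 120.2 104.3] [-9.4  0.1 22.1] 37.6 44.14
stop
```

```bash
python3 - <<'E'
from h import *
np.set_printoptions(precision=1,suppress=True)
robot.hold(.5); o=robot.observe(); print(o['tcp_pos'],o['contact_force'],o['t'])
im,info=shot('wrist'); ims,si=shot('scene')
for c,i in (('wrist',info),('scene',si)):
    for n in ('cap','bar','bar_hole'):
        for d in viewer.pinpoint(n,c)[:4]:
            X=w(i,d['at'])
            if X[0]>580: print(c,n,X,d['confidence'])
cv2.imwrite('pics/g1.png',np.hstack([cv2.resize(im[100:330,200:430],(400,400)),cv2.resize(ims[150:300,280:430],(400,400))])[:,:,::-1])
E
```

```text
[652.7 120.2 104.3] [-8.7 -0.6 22.3] 44.6417
wrist cap [651.  121.6  95.3] 0.6
wrist bar [631.    8.1  80.8] 0.64
scene cap [651.  119.8  96. ] 0.51
scene cap [628.7   9.   15.5] 0.39
scene bar [633.1   5.1  80.4] 0.83
scene bar [626.7  10.7   3.9] 0.55
scene bar_hole [650.9 119.3  85.6] 0.9
```

View pics/g1.png

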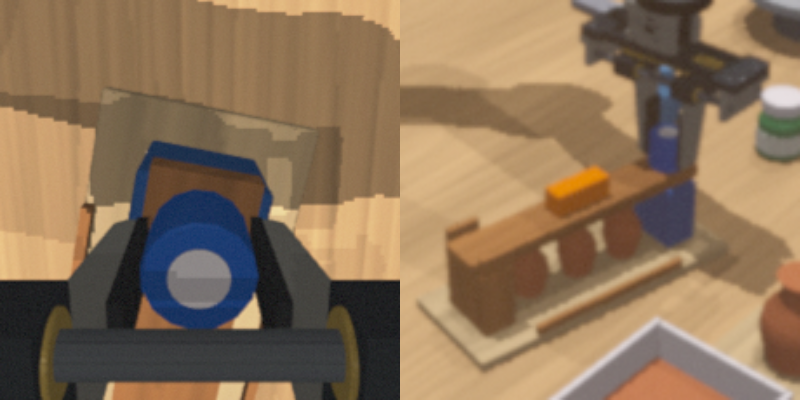

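The cap sits down on the flat bar (underside at about 96 mm), the pots are standing, and the push is steady at 22 N, so I'm handing in.

```bash
python3 -c "
from h import *
print(robot.job_done())"
```

```text
the job is handed in; nothing more can be done
None
```

I laid the bar across both posts and let go of it, then snapped the cap onto the stud. I handed the job in at about 45 s with the gripper still pressing the cap down at about 22 N; no verdict was returned.

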